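# Stand the plumb weight heavy end down in its seat

### The job

One end of the dark walnut plumb weight (red tab) hides a steel slug, and nothing on the outside tells which end. Pick it up by its red tab, lift it clear of the bench and let it swing in its bail until the heavy end hangs straight down, then stand it upright, heavy end down, in the seat with the green rim and let go; set it down gently, do not drop it. Leave the pale maple weight with the blue tab where it is.

Things in the scene. Friction and masses are not known exactly. Their poses are not given: they have to be found in the camera images.
- walnut: Plumb weight: dark walnut bar 110 x 36 x 36 mm, brass plate on each end, 0.35-0.55 kg, lying flat. Origin: middle of the bar; x along it. One end, unmarked, is heavy (balance point 20 mm off the middle). The bar turns on a pin at its middle (its y axis) in a U-shaped steel bail; lifted by the bail until its middle is 60 mm up, it swings by itself heavy end down, within 6 degrees, steady in 2 s.
- walnut_tab (a point): Centre of the red tab on the bail, 88 mm above the bar's middle as it lies or hangs; z up, y along the pin. The tab is 14 mm thick along x (close the fingers along x, the lying bar's length), 34 mm wide, 36 mm tall; keep fingertips less than 25 mm below this point, as the bar swings beneath, 58 mm about the pin. The bail, 56 mm wide, stays where put by slight friction.
- seat_green: The seat to use: fixed wooden tray with green rim and floor, 84 x 84 mm outside, 68 x 68 mm inside. Origin: centre of its underside on the bench; z up; floor 10 mm and rim 35 mm above the bench. The bar fits in upright at any turn. A like seat with a grey rim is the wrong one.
- maple: Look-alike to be left alone: pale maple bar of the same size with steel end plates and a blue tab on its upright bail, whose top is 124 mm above the bench (as is the red one): carry the bar above or around it. Origin: middle of the bar; x along it.
Not all that is in view belongs to the job. What is shaped like the seat_green but orange is not meant.

How it is judged:
By the outcome, as a careful person would: the job done as asked, in the order asked, and still so for the second after the job is handed in, with the robot touching nothing.
It also fails if it takes over 42 s, if anything falls off the work surface, if the arm or the gripper's body presses on something with over 40 N, if the wrist force passes 120 N, or if a joint passes its speed limit or range.

### The arm

A 6-joint arm with a two-finger parallel gripper is mounted at the origin on the work surface. World frame = base frame: x ahead of the robot, y to its left, z up, the work surface at z = 0. Lengths are in m, angles in rad, forces in N, time in s.
With the tool pointing down it reaches from about 0.25 to 0.725 m from the base axis. Payload 4 kg.
Tool frame: the origin (TCP) lies between the finger pads; the fingertips stand 17 mm ahead of it and the grasp point (between the pads) lies 2 mm behind it; z points along the fingers, x is the direction in which the jaws open and shut, and the axes are right-handed (so a half turn about z gives the same grasp; the last joint's range is limited). The gripper opens to 85 mm and grips with 20 to 120 N. Pads are 22 mm wide; open, the fingers measure 114 mm over their backs; the gripper's body (76 mm by 85 mm) begins 54 mm behind the grasp point. The pads swing forward as they close: fully open they stand 13 mm farther back than shut.
Start: joints at [1.25, 0.241, 0.005, 1.335, 0, 1.571], TCP at [0.158, 0.474, 0.248] pointing down, gripper open.
Joint ranges: [-2.72, 2.72], [-1.05, 1.87], [-1.09, 1.28], [-1.99, 2.15], [-1.42, 1.44], [-3.14, 3.14]. Speed limits (rad/s): [2.79, 2.79, 3.14, 3.14, 3.14, 3.14].

### API

Orientations are given as a unit quaternion [x, y, z, w].
In Python, from workcell import telemetry, cams, workorder gives the robot as it stands. The module is installed in compiled form; this text tells all that it offers.
- The arm moves only by the tool apply_moves, never from a script. Its argument "moves" is a list that holds one entry, the list of rows, each a list of 4 numbers: the shift along the tool's x, y, z in mm, then the turn about the tool's z in degrees. A call has exactly 10 rows; each row shifts and turns the pose as measured when the row begins, along the tool's axes as they then stand; what a row does not reach is not made up. A row lasts 1/10 s, in which the tool goes at most 50 mm and 8.59 degrees, less where a joint would pass 70% of its speed; a pose out of reach is approached as far as the arm can. A call with a gripper value outside its range is refused whole. "hand" is the gripper's target within -1 to 1 (fully open at 1, half-way at 0, shut at -1), set as the call begins (left out, the last holds). The fingers move at their own pace and stop on an object; the grip force is fixed at half the most. Time passes only in rows, so rows that do not move let the fingers close, or fill a call up. It gives the time, the measured TCP pose, the force and the opening at its end, in the units of the state.
- telemetry.get_obs(): the state, without advancing time (a new reading comes with each control period).
- cams.camera(name): name is "scene" or "top"; returns a dict with "color" (480x640x3 uint8, red, green, blue), "fovy" (degrees; the focal length in pixels is half the picture's height over the tangent of half this angle, whatever the lens; pixels are square), "cx", "cy" (the principal point, pixels), "k1" (the pictures are not rectified: a ray, as slopes to the right and down, at radius r is drawn at 1 + k1 r^2 times it, then the intrinsics apply), "camera_from_world" (4x4, takes a point from world to camera coordinates). Camera axes: x right, y down, z forward; pixel columns grow to the right and rows downward; lengths in m; the calibration is good to about 2 mm. A picture is of the moment at which its call begins. There is no depth.
- workorder.job_done(): hands the job in, once; it reports no verdict.
The state is a dict: "clock": time; "joint_pos": joint angles; "joint_vel": joint speeds; "tau": joint torques, N m; "eef_pos": TCP position; "tool_rot": TCP orientation; "ft_force": force on the tool from outside, world axes, zero at the start; "ft_torque": the same for the moment, N m; "grip_width": finger opening in m.
Only numpy, scipy, OpenCV 4.12 (cv2) and the standard library are available. Lean on these libraries where they do the work, as an engineer would, in place of code of your own. Each camera call takes 0.05 s, during which the arm holds its last target. There are 200 camera calls.

## Working session

There is one attempt and no reset: what is moved stays moved. The work goes in short steps, Python scripts to look and compute and a tool call to move; the robot and the scene stay as the last step left them, time stands still between calls to the robot, and variables do not carry over. Pictures are saved under pics/ and viewed, about 8 in all and at most 12, crops included, and the job is handed in when it is done.

Besides the shell and the picture viewer there is one more tool, called after "Call:" by a JSON object that holds its "api" and its "payload", one argument or row to a line. apply_moves: Moves the arm, as the interface text tells. Its arguments: {"type":"object","properties":{"moves":{"type":"array"},"hand":{"type":"number"}},"required":["moves"]}

```bash
mkdir -p pics
cat > h.py <<'E'
import numpy as np, cv2
from workcell import telemetry, cams, workorder
def cam(n,f=None):
    c=cams.camera(n); c['f']=240/np.tan(np.radians(c['fovy'])/2)
    if f: cv2.imwrite('pics/'+f,c['color'][:,:,::-1])
    return c
def K(c): return np.array([[c['f'],0,c['cx']],[0,c['f'],c['cy']],[0,0,1.]]),np.array([c['k1'],0,0,0.])
def w(c,u,v,z):
    k,d=K(c); p=cv2.undistortPoints(np.array([[[u,v]]],float),k,d)[0,0]
    T=np.array(c['camera_from_world']); R=T[:3,:3]; o=-R.T@T[:3,3]; r=R.T@np.array([*p,1])
    return o+r*(z-o[2])/r[2]
def px(c,P):
    k,d=K(c);T=np.array(c['camera_from_world']);return cv2.projectPoints(np.array([P],float),cv2.Rodrigues(T[:3,:3])[0],T[:3,3],k,d)[0][0,0]
E
python3 - <<'E'
from h import *
for n in('top','scene'):
    c=cam(n,n+'0.png'); T=np.array(c['camera_from_world']); print(n,c['fovy'],c['cx'],c['cy'],c['k1'],-T[:3,:3].T@T[:3,3])
o=telemetry.get_obs(); print(o)
E
```

```text
top 42.286903558262075 326.3034884990571 244.40179572331502 -0.22031539342385434 [ 0.25342598 -0.03677243  1.505859  ]
scene 43.2023787743951 313.03160256080884 234.10661261690274 -0.006816087782619887 [1.12067861 0.26798052 1.26600507]
{'clock': 0.1, 'joint_pos': array([ 1.25003056e+00,  2.41331147e-01,  3.87426375e-03,  1.33522959e+00,
       -5.99716387e-05,  1.57081265e+00]), 'joint_vel': array([-1.11511089e-03, -2.34262114e-03,  1.71261290e-03,  1.75940343e-03,
       -3.95515286e-05, -4.09672320e-04]), 'tau': array([ 5.70327502e-04, -3.73137760e+01,  2.53009415e+01,  1.08080468e-02,
       -2.34756300e-05, -6.86681986e-06]), 'eef_pos': array([0.15749335, 0.47398112, 0.24751106]), 'tool_rot': array([ 8.10958574e-01,  5.85102809e-01, -7.48859598e-04,  5.77293417e-04]), 'ft_force': array([-0.12831154,  0.17142585, -0.72117307]), 'ft_torque': array([-0.02146729,  0.00514374,  0.00457036]), 'grip_width': 0.08562647103652386}
```

View pics/top0.png

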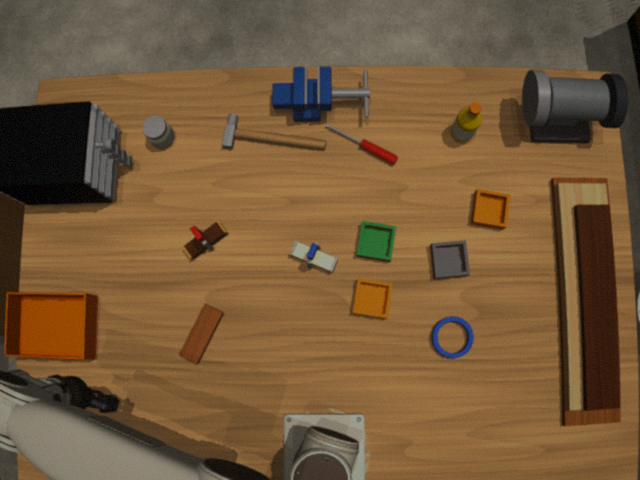

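View pics/scene0.png

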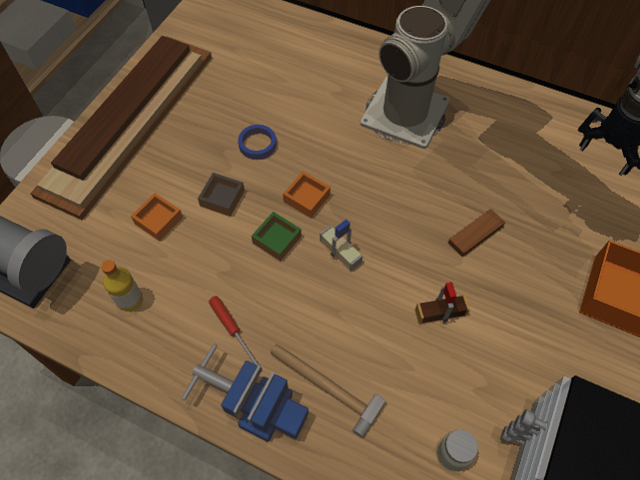

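The top view shows the walnut weight at (205,240), with its red tab at (200,234). These could be mistaken for it: the plain brown block (201,333), the maple bar (314,256), the red screwdriver (378,152) and the dark strip (597,305). The green seat is at (376,241); the grey seat (450,260) and the orange trays (371,299), (490,208) are wrong. I'll take a close crop and measure.

Run:
```python
from h import *
def blob(m,x0,y0,x1,y1):
    z=np.zeros_like(m);z[y0:y1,x0:x1]=m[y0:y1,x0:x1];v,u=np.nonzero(z);return (u.mean(),v.mean(),len(u),cv2.minAreaRect(np.c_[u,v].astype(np.float32)))
t=cam('top');s=cam('scene')
A=cv2.resize(t['color'][205:275,165:245],(400,350),interpolation=2);B=cv2.resize(s['color'][270:335,405:485],(400,325),interpolation=2)
cv2.imwrite('pics/crop.png',np.vstack([A,B])[:,:,::-1])
def red(c):
    i=c['color'].astype(int);return (i[...,0]>110)&(i[...,1]<60)&(i[...,2]<60)
def grn(c):
    i=c['color'].astype(int);return (i[...,1]>1.4*i[...,0])&(i[...,1]>1.3*i[...,2])&(i[...,1]>40)
r1=blob(red(t),180,215,225,260);r2=blob(red(s),430,270,470,320);print(r1,r2)
g1=blob(grn(t),350,215,405,270);g2=blob(grn(s),245,205,310,265);print(g1,g2)
for z in(.10,.106,.124):print(z,w(t,*r1[:2],z),w(s,*r2[:2],z))
for z in(.01,.02,.035):print(z,w(t,*g1[:2],z),w(s,*g2[:2],z))
# bar ends by hand later
for q in [(189.5,249.5),(220,232.5)]:print(w(t,*q,.03))
for q in [(290,251),(336,263),(313,256)]:print('maple',w(t,*q,.036))
```

```text
(np.float64(195.62337662337663), np.float64(232.06493506493507), 77, ((195.80406188964844, 231.92567443847656), (13.600973129272461, 6.044877052307129), 54.46232223510742)) (np.float64(450.72727272727275), np.float64(289.1363636363636), 88, ((450.7500305175781, 289.25), (14.86270523071289, 5.692100524902344), 71.56505584716797))
(np.float64(375.6898734177215), np.float64(240.99638336347198), 1106, ((375.8619384765625, 240.2379150390625), (34.244441986083984, 34.16544723510742), 9.090276718139648)) (np.float64(276.3729246487867), np.float64(234.5287356321839), 783, ((275.7274169921875, 232.14620971679688), (36.831600189208984, 32.14503479003906), 32.735225677490234))
0.1 [0.520975   0.29273734 0.1       ] [0.50417758 0.29071296 0.1       ]
0.106 [0.51983314 0.29133104 0.106     ] [0.50734995 0.29059599 0.106     ]
0.124 [0.51640756 0.28711214 0.124     ] [0.51686708 0.29024506 0.124     ]
0.01 [ 0.51144558 -0.13196357  0.01      ] [ 0.50272724 -0.13166517  0.01      ]
0.02 [ 0.50972069 -0.13132721  0.02      ] [ 0.50764721 -0.12848329  0.02      ]
0.035 [ 0.50713335 -0.13037266  0.035     ] [ 0.51502718 -0.12371047  0.035     ]
[0.4910846  0.32319731 0.03      ]
[0.53254051 0.24819341 0.03      ]
maple [0.4844342  0.07579049 0.036     ]
maple [ 0.45445128 -0.03443037  0.036     ]
maple [0.47183553 0.02052249 0.036     ]
```

View pics/crop.png

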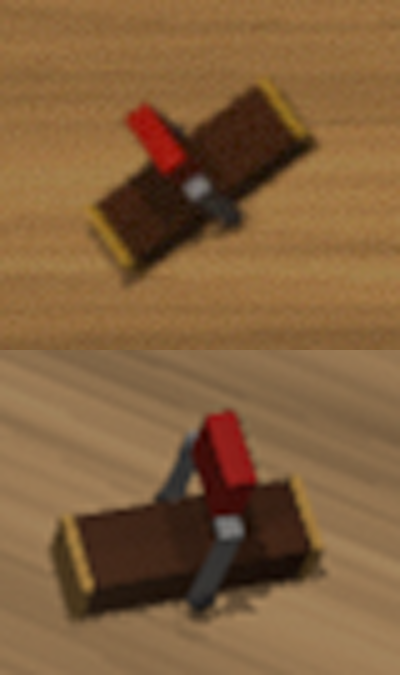

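The crop confirms the walnut bar with brass end plates and a red tab. In the full top view the bar's top face is centred near (204.3,239.9), with its ends near (187,252.5) and (221.5,227), and the tab top is near (196,232).

Run:
```python
from h import *
from scipy.spatial.transform import Rotation as R
t=cam('top');s=cam('scene')
print('mid',w(t,204.3,239.9,.036))
a,b=w(t,187.2,252.6,.036),w(t,221.6,227.2,.036);print(a,b,np.linalg.norm(a-b),np.degrees(np.arctan2(*(b-a)[1::-1])))
print('tabtop',w(t,196.2,232.4,.124))
# scene: bar top face corners (crop px/5 + (405,270)), second half rows-350
f=lambda u,v:(405+u/5,270+(v-350)/5)
cs=[w(s,*f(*q),.036)for q in((65,515),(92,588),(293,478),(318,545))];print('scene mid',np.mean(cs,0),[np.round(c,3) for c in cs])
print('tabtop',[np.round(w(s,*f(*q),.124),3) for q in((212,415),(235,411),(254,480),(232,489))])
o=telemetry.get_obs();print(R.from_quat(o['tool_rot']).as_matrix().round(3))
# green seat: rim outline via outer rect corners
for z,q in((.035,(375.9,240.2)),):print(w(t,*q,z))
```

```text
mid [0.51349633 0.28550894 0.036     ]
[0.48252099 0.32725581 0.036     ] [0.54450593 0.24339266 0.036     ] 0.10428403754555857 -53.53114787226838
tabtop [0.51560879 0.28573022 0.124     ]
scene mid [0.51651097 0.29144814 0.036     ] [array([0.534, 0.238, 0.036]), array([0.561, 0.261, 0.036]), array([0.473, 0.323, 0.036]), array([0.499, 0.343, 0.036])]
tabtop [array([0.507, 0.279, 0.124]), array([0.501, 0.287, 0.124]), array([0.527, 0.305, 0.124]), array([0.535, 0.298, 0.124])]
[[ 0.315  0.949 -0.   ]
 [ 0.949 -0.315 -0.001]
 [-0.001  0.    -1.   ]]
[ 0.50907331 -0.13091647  0.035     ]
```

Call:
{"api": "apply_moves", "payload": {
  "moves": [
    [[-6, 40, 0, 0], [-6, 40, 0, 0], [-6, 40, 0, 0], [-6, 40, 0, 0], [-6, 40, 0, 0], [-6, 40, 0, 0], [-6, 40, 0, 0], [-6, 40, 0, 0], [-6, 40, 0, 0], [-6, 40, 0, 0]]
  ],
  "hand": 1
}}

```text
clock: 1.3
eef_pos: [0.5278, 0.2897, 0.247]
tool_rot: [0.807, 0.59, -0.0, -0.001]
ft_force: [0.3, 0.8, 0.2]
grip_width: 0.0859
```

Call:
{"api": "apply_moves", "payload": {
  "moves": [
    [[0, 0, 0, -8], [0, 0, 0, -8], [0, 0, 0, -8], [0, 0, 0, -8], [0, 0, 0, -8], [0, 0, 0, -8], [0, 0, 0, -7], [0, 0, 0, 0], [0, 0, 0, 0], [0, 0, 0, 0]]
  ]
}}

```text
clock: 2.3
eef_pos: [0.534, 0.2839, 0.2426]
tool_rot: [0.433, 0.901, -0.002, -0.002]
ft_force: [0.9, -0.4, 0.9]
grip_width: 0.0855
```

```bash
cat >> h.py <<'E'
from scipy.spatial.transform import Rotation as Rot
def go(P,ang=None):
    o=telemetry.get_obs();M=Rot.from_quat(o['tool_rot']).as_matrix()
    a=np.degrees(np.arctan2(M[1,0],M[0,0]))
    print('t',round(o['clock'],2),'pos',o['eef_pos'].round(4),'ang',a.round(1),'j',o['joint_pos'].round(2),'F',o['ft_force'].round(1),'g',round(o['grip_width'],4),'zax',M[:,2].round(3))
    print('tool delta mm',(M.T@(np.array(P)-o['eef_pos'])*1000).round(1), 'turn',None if ang is None else round(-(ang-a),1))
E
python3 -c "
from h import *
go([.516,.289,.108],126.5)"
```

```text
t 2.3 pos [0.534  0.2839 0.2426] ang 128.7 j [ 0.49  0.46  0.3   1.42  0.   -0.19] F [ 0.9 -0.4  0.9] g 0.0855 zax [-0.005 -0.002 -1.   ]
tool delta mm [ 15.  -10.2 134.7] turn 2.2
```

Call:
{"api": "apply_moves", "payload": {
  "moves": [
    [[3, -2, 10, 1], [3, -2, 10, 1], [3, -2, 10, 0], [3, -2, 10, 0], [3, -2, 10, 0], [0, 0, 10, 0], [0, 0, 10, 0], [0, 0, 5, 0], [0, 0, 0, 0], [0, 0, 0, 0]]
  ]
}}

```text
clock: 3.3
eef_pos: [0.5135, 0.2897, 0.1589]
tool_rot: [0.451, 0.892, -0.004, -0.003]
ft_force: [0.2, 0.5, 0.1]
grip_width: 0.0852
```

```bash
python3 -c "
from h import *
go([.516,.289,.108],126.5)
t=cam('top');s=cam('scene')
A=cv2.resize(t['color'][190:280,150:250],(500,450));B=cv2.resize(s['color'][235:335,390:500],(550,500))
A=np.pad(A,((0,50),(0,0),(0,0)));im=np.hstack([A,B])[:,:,::-1]
cv2.imwrite('pics/close.png',cv2.resize(im,(800,381)))
for P in([.516,.289,.124],[.516,.289,.106]):print(px(t,P),px(s,P))
"
```

```text
t 3.3 pos [0.5135 0.2897 0.1589] ang 126.4 j [ 0.51  0.47  0.11  1.21  0.   -0.12] F [0.2 0.5 0.1] g 0.0852 zax [-0.008 -0.004 -1.   ]
tool delta mm [-2.2  2.1 50.9] turn -0.1
[194.81608427 232.24832914] [450.29743431 288.55521804]
[196.55154063 233.6733168 ] [448.62534135 292.20750538]
```

View pics/close.png

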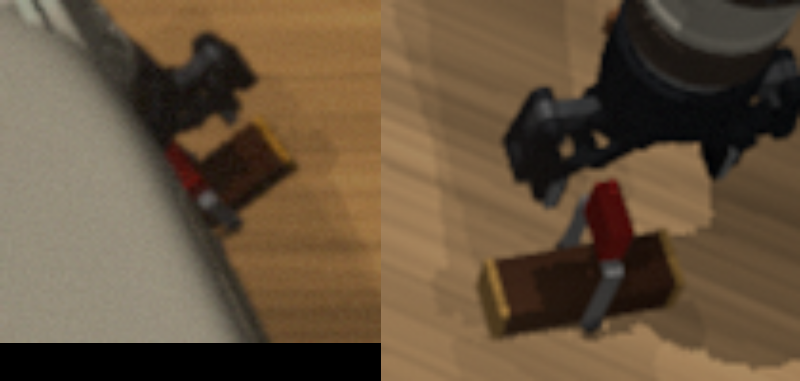

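Picture 4: the open jaws straddle the red tab (crop at about (607,220)), with the jaw line along the bar. I'm descending.

Call:
{"api": "apply_moves", "payload": {
  "moves": [
    [[0, 1, 8, 0], [0, 1, 8, 0], [-1, 0, 8, 0], [-1, 0, 8, 0], [0, 0, 8, 0], [0, 0, 5, 0], [0, 0, 0, 0], [0, 0, 0, 0], [0, 0, 0, 0], [0, 0, 0, 0]]
  ]
}}

```text
clock: 4.4
eef_pos: [0.517, 0.2894, 0.1108]
tool_rot: [0.451, 0.892, -0.003, -0.002]
ft_force: [0.4, -0.3, -0.4]
grip_width: 0.0851
```

```bash
python3 -c "
from h import *
go([.516,.289,.108],126.5)"
```

```text
t 4.4 pos [0.517  0.2894 0.1108] ang 126.3 j [ 0.51  0.52  0.04  1.1   0.   -0.12] F [ 0.4 -0.3 -0.4] g 0.0851 zax [-0.006 -0.003 -1.   ]
tool delta mm [ 0.3 -1.   2.8] turn -0.2
```

Call:
{"api": "apply_moves", "payload": {
  "moves": [
    [[0, 0, 1, 0], [0, 0, 0, 0], [0, 0, 0, 0], [0, 0, 0, 0], [0, 0, 0, 0], [0, 0, 0, 0], [0, 0, 0, 0], [0, 0, 0, 0], [0, 0, 0, 0], [0, 0, 0, 0]]
  ],
  "hand": -1
}}

```text
clock: 5.4
eef_pos: [0.5175, 0.2901, 0.1111]
tool_rot: [0.451, 0.892, -0.001, -0.002]
ft_force: [-0.4, -0.2, -0.6]
grip_width: 0.0129
```

```bash
python3 -c "
from h import *
go([.516,.289,.3],126.5)"
```

```text
t 5.4 pos [0.5175 0.2901 0.1111] ang 126.4 j [ 0.51  0.51  0.04  1.1   0.   -0.12] F [-0.4 -0.2 -0.6] g 0.0129 zax [-0.005 -0.001 -1.   ]
tool delta mm [   0.4   -2.6 -188.9] turn -0.1
```

Gripped at 12.9 mm, close to the 14 mm tab. I'm lifting gently.

Call:
{"api": "apply_moves", "payload": {
  "moves": [
    [[0, 0, -8, 0], [0, 0, -15, 0], [0, 0, -22, 0], [0, 0, -25, 0], [0, 0, -25, 0], [0, 0, -25, 0], [0, 0, -25, 0], [0, 0, -22, 0], [0, 0, -15, 0], [0, 0, -8, 0]]
  ]
}}

```text
clock: 6.4
eef_pos: [0.5132, 0.2864, 0.2986]
tool_rot: [0.451, 0.892, -0.014, -0.009]
ft_force: [0.3, -0.2, -5.2]
grip_width: 0.013
```

Call:
{"api": "apply_moves", "payload": {
  "moves": [
    [[0, 0, 0, 0], [0, 0, 0, 0], [0, 0, 0, 0], [0, 0, 0, 0], [0, 0, 0, 0], [0, 0, 0, 0], [0, 0, 0, 0], [0, 0, 0, 0], [0, 0, 0, 0], [0, 0, 0, 0]]
  ]
}}

```text
clock: 7.4
eef_pos: [0.5116, 0.2853, 0.2938]
tool_rot: [0.451, 0.892, -0.018, -0.011]
ft_force: [0.1, -0.5, -4.5]
grip_width: 0.0133
```

Call:
{"api": "apply_moves", "payload": {
  "moves": [
    [[0, 0, 0, 0], [0, 0, 0, 0], [0, 0, 0, 0], [0, 0, 0, 0], [0, 0, 0, 0], [0, 0, 0, 0], [0, 0, 0, 0], [0, 0, 0, 0], [0, 0, 0, 0], [0, 0, 0, 0]]
  ]
}}

```text
clock: 8.4
eef_pos: [0.5117, 0.2854, 0.2941]
tool_rot: [0.451, 0.892, -0.017, -0.011]
ft_force: [-0.6, -0.7, -5.2]
grip_width: 0.0129
```

```bash
python3 -c "
from h import *
go([.509,-.131,.30],126.5)
s=cam('scene');P=telemetry.get_obs()['eef_pos']
q=px(s,P-[0,0,.09]).astype(int);print(q)
y,x=q[1]-75,q[0]-75
cv2.imwrite('pics/lift.png',cv2.resize(s['color'][y:y+150,x:x+150],(500,500))[:,:,::-1])
"
```

```text
t 8.4 pos [0.5117 0.2854 0.2941] ang 126.3 j [ 0.51  0.44  0.41  1.58 -0.   -0.12] F [-0.6 -0.7 -5.2] g 0.0129 zax [-0.036 -0.021 -0.999]
tool delta mm [-333.9 -248.8    3.1] turn -0.2
[457 268]
```

View pics/lift.png

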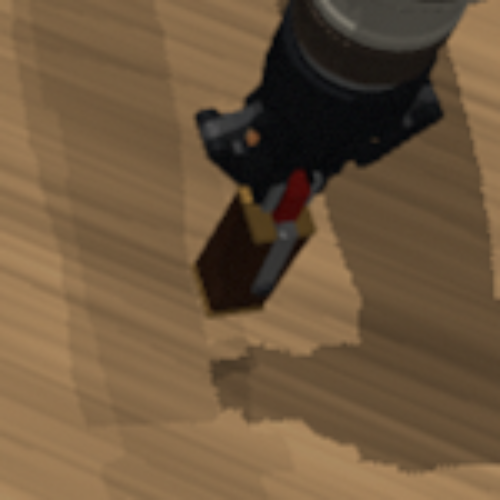

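Picture 5: the bar has swung upright in the bail, with its upper brass plate just below the tab at crop (260,220). I'm carrying it over the maple with a soft ramp.

Call:
{"api": "apply_moves", "payload": {
  "moves": [
    [[-4, -3, -2, 0], [-8, -6, -2, 0], [-11, -8, -2, 0], [-13, -10, -1, 0], [-13, -10, -1, 0], [-13, -10, -1, 0], [-13, -10, -1, 0], [-13, -10, -1, 0], [-13, -10, -1, 0], [-13, -10, -1, 0]]
  ]
}}

```text
clock: 9.45
eef_pos: [0.5084, 0.1283, 0.3126]
tool_rot: [0.452, 0.892, -0.018, -0.01]
ft_force: [-0.1, -0.9, -4.6]
grip_width: 0.013
```

```bash
python3 -c "
from h import *
go([.509,-.131,.30],126.5)"
```

```text
t 9.45 pos [0.5084 0.1283 0.3126] ang 126.2 j [ 0.25  0.3   0.26  1.56 -0.01 -0.38] F [-0.1 -0.9 -4.6] g 0.013 zax [-0.034 -0.023 -0.999]
tool delta mm [-209.6 -152.    18.4] turn -0.3
```

Call:
{"api": "apply_moves", "payload": {
  "moves": [
    [[-13, -10, 0, 0], [-13, -10, 0, 0], [-13, -10, 0, 0], [-13, -10, 0, 0], [-13, -10, 0, 0], [-13, -10, 0, 0], [-13, -10, 0, 0], [-12, -9, 0, 0], [-11, -8, 0, 0], [-10, -7, 0, 0]]
  ]
}}

```text
clock: 10.45
eef_pos: [0.4991, -0.0476, 0.3202]
tool_rot: [0.458, 0.889, -0.017, -0.008]
ft_force: [0.5, -0.6, -5.1]
grip_width: 0.0131
```

```bash
python3 -c "
from h import *
go([.509,-.131,.30],126.5)"
```

```text
t 10.45 pos [ 0.4991 -0.0476  0.3202] ang 125.5 j [-0.08  0.25  0.2   1.55 -0.03 -0.7 ] F [ 0.5 -0.6 -5.1] g 0.0131 zax [-0.03  -0.024 -0.999]
tool delta mm [-73.6 -39.6  21.9] turn -1.0
```

Call:
{"api": "apply_moves", "payload": {
  "moves": [
    [[-10, -5, 0, 0], [-10, -5, 0, 0], [-10, -5, 0, 0], [-10, -5, 0, 0], [-9, -5, 0, 0], [-8, -4, 0, 0], [-6, -3, 0, 0], [-4, -2, 0, 0], [-3, -2, 0, 0], [0, 0, 0, 0]]
  ]
}}

```text
clock: 11.45
eef_pos: [0.5107, -0.1341, 0.3217]
tool_rot: [0.459, 0.888, -0.017, -0.008]
ft_force: [-0.7, 0.6, -4.4]
grip_width: 0.0131
```

Call:
{"api": "apply_moves", "payload": {
  "moves": [
    [[0, 0, 6, 0], [0, 0, 8, 0], [0, 0, 8, 0], [0, 0, 8, 0], [0, 0, 8, 0], [0, 0, 4, 0], [0, 0, 0, 0], [0, 0, 0, 0], [0, 0, 0, 0], [0, 0, 0, 0]]
  ]
}}

```text
clock: 12.45
eef_pos: [0.5087, -0.1335, 0.2752]
tool_rot: [0.458, 0.889, -0.017, -0.009]
ft_force: [-0.2, 1.0, -5.1]
grip_width: 0.0131
```

```bash
python3 -c "
from h import *
go([.512,-.129,.3],126.5)"
```

```text
t 12.45 pos [ 0.5087 -0.1335  0.2752] ang 125.5 j [-0.24  0.3   0.16  1.45 -0.03 -0.86] F [-0.2  1.  -5.1] g 0.0131 zax [-0.032 -0.022 -0.999]
tool delta mm [  1.8   4.3 -25. ] turn -1.0
```

Call:
{"api": "apply_moves", "payload": {
  "moves": [
    [[1, 2, 10, 0], [1, 2, 12, 0], [1, 1, 12, 0], [0, 1, 12, 0], [0, 0, 10, 0], [0, 0, 8, 0], [0, 0, 4, 0], [0, 0, 0, 0], [0, 0, 0, 0], [0, 0, 0, 0]]
  ]
}}

```text
clock: 13.45
eef_pos: [0.5111, -0.1287, 0.2033]
tool_rot: [0.458, 0.889, -0.016, -0.007]
ft_force: [-0.2, 0.2, -4.5]
grip_width: 0.0128
```

Call:
{"api": "apply_moves", "payload": {
  "moves": [
    [[0, 0, 0, 0], [0, 0, 0, 0], [0, 0, 0, 0], [0, 0, 0, 0], [0, 0, 0, 0], [0, 0, 0, 0], [0, 0, 0, 0], [0, 0, 0, 0], [0, 0, 0, 0], [0, 0, 0, 0]]
  ]
}}

```text
clock: 14.45
eef_pos: [0.512, -0.129, 0.2049]
tool_rot: [0.458, 0.889, -0.016, -0.006]
ft_force: [0.7, 0.2, -4.5]
grip_width: 0.013
```

```bash
python3 -c "
from h import *
go([.512,-.129,.158],126.5)
s=cam('scene');t=cam('top')
a=cv2.resize(s['color'][150:280,215:345],(400,400));b=cv2.resize(t['color'][180:310,310:440],(400,400))
cv2.imwrite('pics/seat.png',np.hstack([a,b])[:,:,::-1])
P=telemetry.get_obs()['eef_pos']
"
```

```text
t 14.45 pos [ 0.512  -0.129   0.2049] ang 125.5 j [-0.23  0.33  0.02  1.27 -0.03 -0.85] F [ 0.7  0.2 -4.5] g 0.013 zax [-0.025 -0.023 -0.999]
tool delta mm [ 0.2  1.5 46.9] turn -1.0
```

View pics/seat.png

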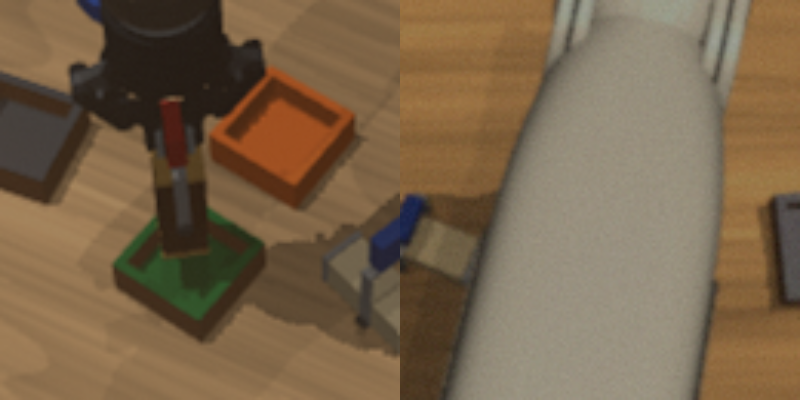

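Picture 6 (scene crop on the left): the bar hangs vertical over the green seat, with its bottom edge at crop (187,250) inside the rim. The arm hides the top view. I'm lowering it slowly.

Call:
{"api": "apply_moves", "payload": {
  "moves": [
    [[0, 0, 5, 0], [0, 1, 6, 0], [0, 0, 6, 0], [0, 0, 6, 0], [0, 0, 6, 0], [0, 0, 4, 0], [0, 0, 2, 0], [0, 0, 0, 0], [0, 0, 0, 0], [0, 0, 0, 0]]
  ]
}}

```text
clock: 15.55
eef_pos: [0.5115, -0.1291, 0.1658]
tool_rot: [0.458, 0.889, -0.016, -0.007]
ft_force: [0.2, 0.2, -4.4]
grip_width: 0.0133
```

```bash
python3 -c "
from h import *
go([.512,-.129,.158],126.5)
s=cam('scene')
P=telemetry.get_obs()['eef_pos'];z=Rot.from_quat(telemetry.get_obs()['tool_rot']).as_matrix()[:,2]
m=P+.093*z
print('mid',m,px(s,m),'rim corners',[px(s,[.508+a*.042,-.131+b*.042,.035]).round() for a in(-1,1) for b in(-1,1)])
cv2.imwrite('pics/seat2.png',cv2.resize(s['color'][180:270,230:320],(540,540))[:,:,::-1])
"
```

```text
t 15.55 pos [ 0.5115 -0.1291  0.1658] ang 125.5 j [-0.23  0.36 -0.05  1.18 -0.03 -0.85] F [ 0.2  0.2 -4.4] g 0.0133 zax [-0.027 -0.022 -0.999]
tool delta mm [-0.2  0.7  7.8] turn -1.0
mid [ 0.50907718 -0.13120821  0.07293749] [273.8151905  223.00664434] rim corners [array([268., 211.]), array([299., 224.]), array([251., 238.]), array([283., 252.])]
```

View pics/seat2.png

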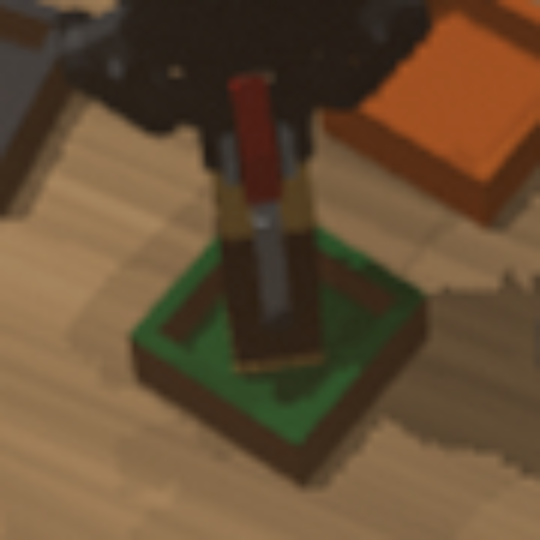

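Picture 7: the lower end is inside the green rim, with its bottom edge near crop (280,362), clear of all four walls. I'm creeping down to contact.

Call:
{"api": "apply_moves", "payload": {
  "moves": [
    [[0, 0, 1, 0], [0, 0, 1, 0], [0, 0, 1, 0], [0, 0, 1, 0], [0, 0, 1, 0], [0, 0, 1, 0], [0, 0, 0, 0], [0, 0, 0, 0], [0, 0, 0, 0], [0, 0, 0, 0]]
  ]
}}

```text
clock: 16.6
eef_pos: [0.5118, -0.1294, 0.16]
tool_rot: [0.458, 0.889, -0.016, -0.006]
ft_force: [-0.4, 0.1, -5.0]
grip_width: 0.013
```

Call:
{"api": "apply_moves", "payload": {
  "moves": [
    [[0, 0, 1, 0], [0, 0, 1, 0], [0, 0, 1, 0], [0, 0, 0, 0], [0, 0, 0, 0], [0, 0, 0, 0], [0, 0, 0, 0], [0, 0, 0, 0], [0, 0, 0, 0], [0, 0, 0, 0]]
  ]
}}

```text
clock: 17.6
eef_pos: [0.5126, -0.1298, 0.1585]
tool_rot: [0.458, 0.889, -0.016, -0.004]
ft_force: [0.1, -0.0, -3.0]
grip_width: 0.0131
```

Call:
{"api": "apply_moves", "payload": {
  "moves": [
    [[0, 0, 1, 0], [0, 0, 1, 0], [0, 0, 0, 0], [0, 0, 0, 0], [0, 0, 0, 0], [0, 0, 0, 0], [0, 0, 0, 0], [0, 0, 0, 0], [0, 0, 0, 0], [0, 0, 0, 0]]
  ]
}}

```text
clock: 18.6
eef_pos: [0.5127, -0.1299, 0.1584]
tool_rot: [0.458, 0.889, -0.016, -0.004]
ft_force: [-1.2, -0.5, 0.7]
grip_width: 0.013
```

The load has gone from the wrist, so the bar is on the floor. I'm opening the gripper.

Call:
{"api": "apply_moves", "payload": {
  "moves": [
    [[0, 0, 0, 0], [0, 0, 0, 0], [0, 0, 0, 0], [0, 0, 0, 0], [0, 0, 0, 0], [0, 0, 0, 0], [0, 0, 0, 0], [0, 0, 0, 0], [0, 0, 0, 0], [0, 0, 0, 0]]
  ],
  "hand": 1
}}

```text
clock: 19.6
eef_pos: [0.5147, -0.1304, 0.1591]
tool_rot: [0.458, 0.889, -0.015, -0.001]
ft_force: [0.7, 0.1, -0.1]
grip_width: 0.0854
```

Call:
{"api": "apply_moves", "payload": {
  "moves": [
    [[0, 0, -5, 0], [0, 0, -10, 0], [0, 0, -15, 0], [0, 0, -20, 0], [0, 0, -20, 0], [0, 0, -20, 0], [0, 0, -15, 0], [0, 0, -10, 0], [0, 0, -5, 0], [0, 0, 0, 0]]
  ]
}}

```text
clock: 20.6
eef_pos: [0.5169, -0.1271, 0.29]
tool_rot: [0.458, 0.889, -0.014, 0.001]
ft_force: [-0.1, -0.7, -0.2]
grip_width: 0.0852
```

```bash
python3 -c "
from h import *
go([.512,-.129,.3])
s=cam('scene')
cv2.imwrite('pics/done.png',cv2.resize(s['color'][150:290,220:400],(720,560))[:,:,::-1])
"
```

```text
t 20.6 pos [ 0.5169 -0.1271  0.29  ] ang 125.5 j [-0.23  0.3   0.19  1.47 -0.03 -0.84] F [-0.1 -0.7 -0.2] g 0.0852 zax [-0.012 -0.026 -1.   ]
tool delta mm [ 1.1 -5.4 -9.9] turn None
```

View pics/done.png

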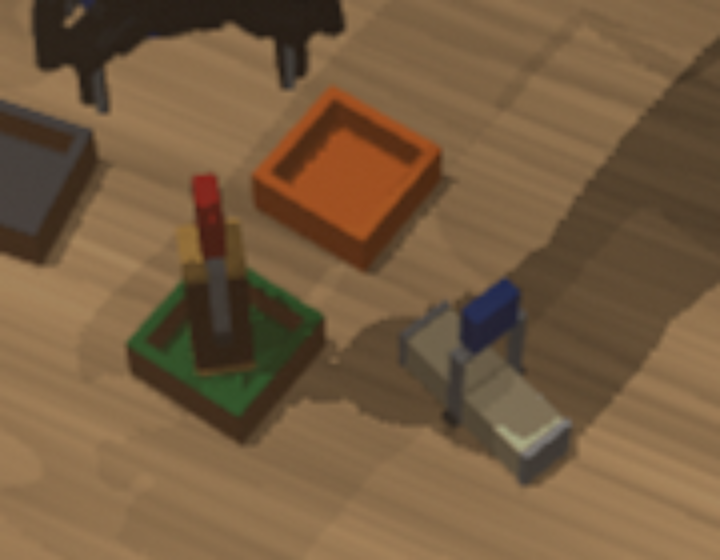

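Picture 8: the bar stands upright in the green seat at crop (220,300), the gripper is clear above it, and the maple is undisturbed at (490,390). I'm handing in.

```bash
python3 -c "
from workcell import workorder
print(workorder.job_done())"
```

```text
the job is handed in; nothing more can be done
None
```

The walnut weight is standing upright in the green-rimmed seat, released, and the job is handed in at about 20.7 s of the 42 s allowed. I gripped it by the red tab and lifted it clear. It hung for about 2 s until it was upright, then I carried it over the maple weight and lowered it until the seat took its weight.

- **Last checks:** The final picture shows the bar upright inside the green rim, the maple weight apparently undisturbed, and the gripper open about 130 mm above. The wrist force was near zero after release, so nothing was being touched.
- **Not checked directly:** Which end is heavy cannot be seen from outside. I relied on the free swing to put the heavy end down.
- **Small deviation:** The tool was tilted about 2 degrees during the carry and set-down. It had no visible effect on how the bar stands.

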